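# Sort salvaged capacitors into trays by size

### The arm

A 6-joint arm with a two-finger parallel gripper is mounted at the origin on the work surface. World frame = base frame: x ahead of the robot, y to its left, z up, the work surface at z = 0. Lengths are in mm, angles in rad, forces in N, time in s.
With the tool pointing down it reaches from about 400 to 825 mm from the base axis. Payload 7 kg.
Tool frame: the origin (TCP) lies at the very end of the fingers, on their centre line; the grasp point (between the pads) lies 19 mm behind it; z points along the fingers, y is the direction in which the jaws open and shut (so a half turn about z gives the same grasp; the last joint's range is limited). The gripper opens to 88 mm and grips with 3 to 60 N. Pads are 19 mm wide; open, the fingers measure 130 mm over their backs; the gripper's body (78 mm by 193 mm) begins 47 mm behind the grasp point.
Start: joints at [1.633, 0.359, 0.012, 0, -1.224, -0.288], TCP at [151.134, 657.84, 226.561] pointing down, gripper open.
Joint ranges: [-3.07, 3.07], [-1.43, 2.12], [-1.02, 1.25], [-3.03, 1.67], [-3.05, -0], [-3.03, 3.03]. Speed limits (rad/s): [2.39, 2.39, 3.01, 3.14, 3.14, 3.14].

### API

Orientations are given as a unit quaternion [x, y, z, w].
In Python, from plant import bot gives the robot as it stands. Calls block until the motion is done:
- bot.move_ptp(position, orientation): joint-space move of the TCP to a pose.
- bot.line_to(position, velocity=150, ori=None): straight line of the TCP; ori=None keeps the orientation; velocity is the mean speed in mm/s.
- bot.move_joints(angles): joint-space move.
- bot.move_gripper(opening, force=None): finger opening in mm; force is the grip in N (None keeps the last); returns when the fingers have stopped.
- bot.pause(seconds).
- bot.solve_ik(position, orientation): joint angles nearest the present ones, or None.
- bot.read_state(): the state.
- bot.camera(name): name is "scene" or "top"; returns the picture (400x640x3 uint8, red, green, blue); there is no depth.
- bot.get_calibration(name): a dict with "fx", "fy", "cx", "cy" (pixels), "view" (4x4, takes a point from world to camera coordinates). Camera axes: x right, y up, looking along -z (the intrinsics and any distortion apply to the point x, -y, -z); pixel columns grow to the right and rows downward; lengths in mm; the calibration is good to about 2 mm. A picture is of the moment at which its call begins. get_calibration takes no time and is no camera call.
A pose or a line that the arm cannot do raises bot.Unreachable and nothing moves.
- bot.close_job(): hands the job in, once; it reports no verdict.
The state is a dict: "t": time; "joint_pos": joint angles; "qvel": joint speeds; "tau": joint torques, N m; "tcp_pos": TCP position; "eef_rot": TCP orientation; "contact_force": force on the tool from outside, world axes, zero at the start; "moment": the same for the moment, N m; "width": finger opening in mm.
Only numpy, scipy, OpenCV 4.12 (cv2) and the standard library are available. Lean on these libraries where they do the work, as an engineer would, in place of code of your own. Each camera call takes 0.05 s, during which the arm holds its last target.

### The job

Four round capacitors salvaged from old equipment stand on the bench among other parts. Put each one upright into the red tray of its size, flat on the tray's floor: the smallest capacitor in the smallest tray, the next in the next larger, and so on up to the largest in the largest. Leave the block-shaped transformer and relay where they stand.

Things in the scene. Friction and masses are not known exactly. Their poses are not given: they have to be found in the camera images.
- cap_s: the smallest of the four capacitors: a dark round can with a bare aluminium disc on top, standing upright, diameter 22 mm, height 45 mm, roughly 30 g. Origin: centre of its underside; z up along the can. Loose.
- tray_s: the smallest of the four square red trays, 42 mm square inside and 48 mm outside; floor 3 mm thick, walls 3 mm thick, rim 9 mm above the bench. Origin: centre of its underside, on the bench; x and y along its sides, z up. Fixed to the bench.
- cap_m: the second smallest of the four capacitors: a dark round can with a bare aluminium disc on top, standing upright, diameter 32 mm, height 50 mm, roughly 60 g. Origin: centre of its underside; z up along the can. Loose.
- tray_m: the second smallest of the four square red trays, 52 mm square inside and 58 mm outside; floor 3 mm thick, walls 3 mm thick, rim 9 mm above the bench. Origin: centre of its underside, on the bench; x and y along its sides, z up. Fixed to the bench.
- cap_l: the second largest of the four capacitors: a dark round can with a bare aluminium disc on top, standing upright, diameter 42 mm, height 58 mm, roughly 120 g. Origin: centre of its underside; z up along the can. Loose.
- tray_l: the second largest of the four square red trays, 62 mm square inside and 68 mm outside; floor 3 mm thick, walls 3 mm thick, rim 9 mm above the bench. Origin: centre of its underside, on the bench; x and y along its sides, z up. Fixed to the bench.
- cap_xl: the largest of the four capacitors: a dark round can with a bare aluminium disc on top, standing upright, diameter 54 mm, height 66 mm, roughly 220 g. Origin: centre of its underside; z up along the can. Loose.
- tray_xl: the largest of the four square red trays, 74 mm square inside and 80 mm outside; floor 3 mm thick, walls 3 mm thick, rim 9 mm above the bench. Origin: centre of its underside, on the bench; x and y along its sides, z up. Fixed to the bench.
- transformer: a block-shaped transformer, steel core 46 x 26 mm and 44 mm high with a copper winding sticking out to 42 mm across; stays where it is. Origin: centre of its underside on the bench (the winding starts 8 mm up); x along the core's long side. Loose, about 180 g.
- relay: a block-shaped relay, a dark box 28 x 36 mm and 40 mm high with a grey rectangular top; stays where it is. Origin: centre of its underside; x along the 28 mm side. Loose, about 60 g.

How it is judged (in metres and radians):
At the end, for the whole second after the job is handed in: Each of the four capacitors stands at rest in the tray of its own size rank: axis within 15.5 mm of the tray's centre, underside 0 to 6 mm above the tray's underside (so on its floor), tilted less than 0.1 rad (horizontal distance between cap_s and tray_s below 0.0155 m and z of cap_s in the frame of tray_s between 0 and 0.006 m and angle between each of cap_s, cap_m, cap_l, cap_xl's own z axis and vertical below 0.1 rad and linear speed of each of cap_s, cap_m, cap_l, cap_xl below 0.02 m/s and horizontal distance between cap_m and tray_m below 0.0155 m and z of cap_m in the frame of tray_m between 0 and 0.006 m and horizontal distance between cap_l and tray_l below 0.0155 m and z of cap_l in the frame of tray_l between 0 and 0.006 m and horizontal distance between cap_xl and tray_xl below 0.0155 m and z of cap_xl in the frame of tray_xl between 0 and 0.006 m); the robot touches nothing.
It fails at once if the transformer was moved more than 15 mm from where it stood or tipped over (distance of transformer from where it was at the start of the episode above 0.015 m or angle between transformer's own z axis and vertical above 0.3 rad).
It fails at once if the relay was moved more than 15 mm from where it stood or tipped over (distance of relay from where it was at the start of the episode above 0.015 m or angle between relay's own z axis and vertical above 0.3 rad).
It also fails if it takes over 104 s, if anything falls off the work surface, if the arm or the gripper's body presses on something with over 40 N, if the wrist force passes 120 N, or if a joint passes its speed limit or range.

## Working session

There is one attempt and no reset: what is moved stays moved. The work goes in short steps, each a Python script; the robot and the scene stay as the last script left them, time stands still between calls to the robot, and variables do not carry over. Pictures are saved under pics/ and viewed, and the job is handed in when it is done.

```bash
ls; mkdir -p pics; python3 - <<'E'
from plant import bot
import cv2
for n in ("top","scene"):
    im=bot.camera(n); cv2.imwrite(f"pics/{n}0.png",im[:,:,::-1]); c=bot.get_calibration(n); print(n,c)
s=bot.read_state(); print(s['t'],s['tcp_pos'],s['eef_rot'],s['width'])
E
```

```text
pics
top {'fx': 438.4926883619607, 'fy': 438.4926883619607, 'cx': 323.5550070059206, 'cy': 210.16843646892028, 'view': array([[ 2.62554160e-03, -9.99921653e-01,  1.22390203e-02,
        -2.28871302e+00],
       [ 9.99090946e-01,  3.14372496e-03,  4.25135188e-02,
        -5.22451655e+02],
       [-4.25486641e-02,  1.21162733e-02,  9.99020924e-01,
        -9.48262569e+02],
       [ 0.00000000e+00,  0.00000000e+00,  0.00000000e+00,
         1.00000000e+00]])}
scene {'fx': 510.3422851112535, 'fy': 510.3422851112535, 'cx': 323.27093755339996, 'cy': 195.54264632254907, 'view': array([[ 7.90542616e-01,  6.12399421e-01,  3.05328006e-03,
        -4.12101695e+02],
       [-3.89012985e-01,  4.98311352e-01,  7.74825590e-01,
         1.70060565e+02],
       [ 4.72981258e-01, -6.13720414e-01,  6.32167686e-01,
        -1.19189818e+03],
       [ 0.00000000e+00,  0.00000000e+00,  0.00000000e+00,
         1.00000000e+00]])}
0.1 [151.02496848 657.44372069 225.71275957] [ 9.93629063e-01 -1.12697476e-01 -1.56887147e-05  7.50832222e-04] 87.66001495477917
```

View pics/top0.png

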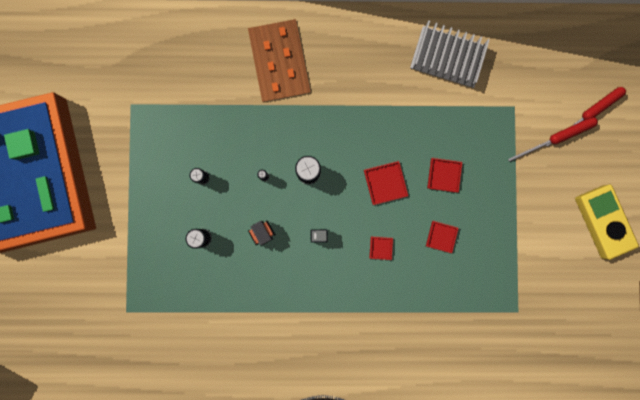

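View pics/scene0.png

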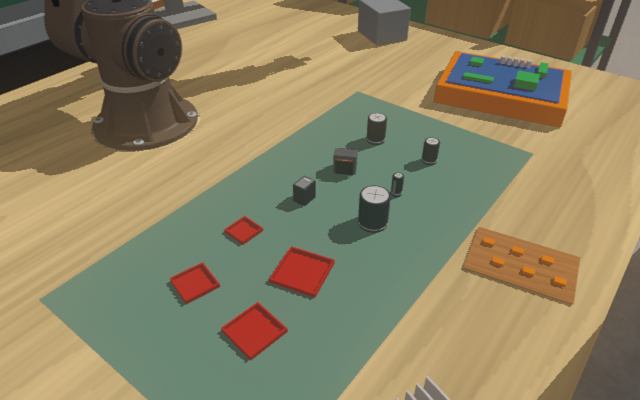

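The top view shows the discs near px (197,175), (262,174), (308,168) and (196,238), and the trays near (386,183), (446,175), (443,237) and (382,248). The relay is near (319,236) and the transformer near (261,233). I'll enlarge it.

```bash
python3 - <<'E'
import cv2
im=cv2.imread('pics/top0.png')
# ticks each 10 px
def crop(x0,y0,w,h,s,n):
    c=cv2.resize(im[y0:y0+h,x0:x0+w],None,fx=s,fy=s,interpolation=cv2.INTER_CUBIC)
    for x in range(x0,x0+w):
        if x%10==0: cv2.line(c,((x-x0)*s,0),((x-x0)*s,8),(255,255,255),1); cv2.putText(c,str(x),((x-x0)*s+2,18),0,.35,(255,255,255),1)
    for y in range(y0,y0+h):
        if y%10==0: cv2.line(c,(0,(y-y0)*s),(8,(y-y0)*s),(255,255,255),1); cv2.putText(c,str(y),(10,(y-y0)*s+4),0,.35,(255,255,255),1)
    cv2.imwrite(n,c)
crop(180,145,155,115,5,'pics/capcrop.png'); crop(360,150,110,115,5,'pics/traycrop.png')
E
```

```text
(no output)
```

View pics/capcrop.png

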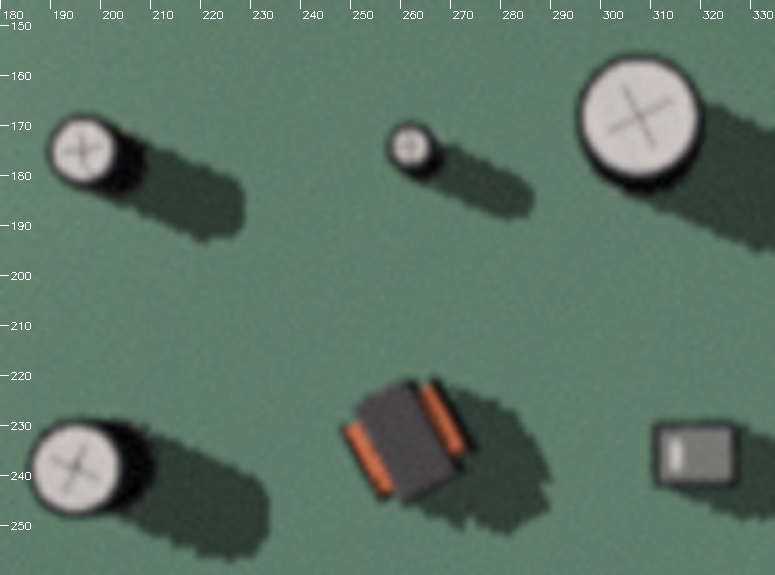

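View pics/traycrop.png

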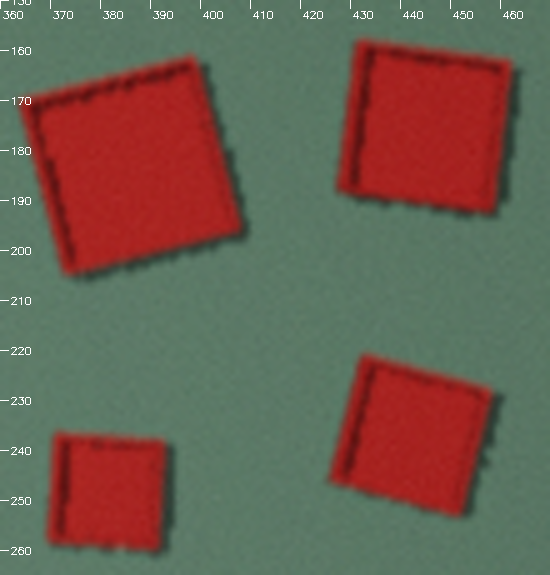

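```bash
cat > h.py <<'E'
import cv2, numpy as np
from plant import bot
def proj(n,P):
    c=bot.get_calibration(n); V=c['view']; p=V[:3,:3]@np.asarray(P,float)+V[:3,3]
    return np.array([c['cx']+c['fx']*p[0]/-p[2], c['cy']+c['fy']*-p[1]/-p[2]])
def unproj(n,uv,z):
    c=bot.get_calibration(n); V=c['view']; R=V[:3,:3]; o=-R.T@V[:3,3]
    d=R.T@np.array([(uv[0]-c['cx'])/c['fx'], -(uv[1]-c['cy'])/c['fy'],-1.0])
    return (o+d*(z-o[2])/d[2])
E
python3 - <<'E'
from h import *
for n in ('top','scene'):
    im=cv2.imread(f'pics/{n}0.png'); hsv=cv2.cvtColor(im,cv2.COLOR_BGR2HSV)
    roi=np.zeros(im.shape[:2],np.uint8)
    if n=='top': roi[150:265,180:470]=1
    else:
        cv2.fillPoly(roi,[np.array([[360,95],[530,155],[330,400],[180,400],[50,300]])],1)
    red=((hsv[...,0]<8)|(hsv[...,0]>172))&(hsv[...,1]>150)&(roi>0)
    wh=(hsv[...,1]<45)&(hsv[...,2]>110)&(roi>0)
    for nm,m in (('red',red),('wh',wh)):
        m=cv2.morphologyEx(m.astype(np.uint8),cv2.MORPH_CLOSE,np.ones((3,3)))
        k,l,st,ce=cv2.connectedComponentsWithStats(m)
        for i in range(1,k):
            if st[i,4]<25: continue
            cs,_=cv2.findContours((l==i).astype(np.uint8),cv2.RETR_EXTERNAL,cv2.CHAIN_APPROX_NONE)
            r=cv2.minAreaRect(cs[0])
            if nm=='red':
                w=unproj(n,r[0] if n=='top' else ce[i],9)
                # rect corners in world
                q=cv2.boxPoints(r); W=np.array([unproj(n,p,9)[:2] for p in q])
                sd=[np.linalg.norm(W[j]-W[(j+1)%4]) for j in range(4)]
                print(n,nm,ce[i].round(1),np.round(r[0],1),w.round(1),np.round(sd,1),W.round(0).tolist() if n=='top' else '')
            else:
                print(n,nm,ce[i].round(1),st[i,4],[unproj(n,ce[i],z)[:2].round(1).tolist() for z in (45,50,58,66)],'diam',round(2*np.sqrt(st[i,4]/np.pi)/438.5*890,1))
E
```

```text
top red [444.5 174.9] [444.5 174.9] [ 601.4 -267.5    9. ] [68.  69.  68.1 68.8] [[572.0, -229.0], [639.0, -238.0], [631.0, -306.0], [564.0, -297.0]]
top red [385.7 182.7] [385.7 182.7] [ 583.5 -137.5    9. ] [80.8 79.6 80.6 79.4] [[612.0, -89.0], [633.0, -167.0], [555.0, -186.0], [535.0, -109.0]]
top red [441.8 236.7] [441.8 236.7] [ 465.2 -260.4    9. ] [57.1 59.9 57.1 59.8] [[446.0, -224.0], [500.0, -239.0], [485.0, -297.0], [430.0, -282.0]]
top red [380.8 247.9] [380.8 247.8] [ 440.5 -126.4    9. ] [47.2 48.3 47.2 48.2] [[419.0, -101.0], [466.0, -104.0], [462.0, -152.0], [415.0, -149.0]]
top wh [307.4 167.9] 404 [[610.6, 34.0], [609.9, 33.9], [608.8, 33.7], [607.7, 33.5]] diam 46.0
top wh [196.  174.6] 111 [[595.3, 269.1], [594.7, 267.7], [593.7, 265.5], [592.7, 263.3]] diam 24.1
top wh [261.5 173.7] 35 [[597.7, 131.1], [597.1, 130.4], [596.1, 129.4], [595.1, 128.3]] diam 13.5
top wh [194.7 238.1] 226 [[461.4, 269.8], [461.5, 268.4], [461.7, 266.1], [461.9, 263.9]] diam 34.4
top wh [318.9 235.1] 109 [[468.4, 9.4], [468.4, 9.4], [468.6, 9.4], [468.7, 9.4]] diam 23.9
scene red [243
[... 539 characters left out ...]
 [432.2 140.4] 80 [[590.2, 278.4], [593.4, 271.1], [598.4, 259.5], [603.5, 247.8]] diam 20.5
scene wh [509.5 164.9] 761 [[750.2, 293.6], [751.9, 286.2], [754.8, 274.3], [757.6, 262.4]] diam 63.2
scene wh [398.1 174.7] 35 [[596.4, 133.3], [599.5, 127.3], [604.5, 117.6], [609.4, 108.0]] diam 13.5
scene wh [304.  181.9] 114 [[470.7, 6.9], [474.9, 1.9], [481.6, -6.0], [488.3, -13.9]] diam 24.5
scene wh [374.8 194. ] 371 [[593.8, 57.7], [596.9, 52.4], [601.9, 43.8], [606.9, 35.2]] diam 44.1
scene wh [234.9 220.8] 27 [[446.9, -147.8], [451.3, -151.4], [458.4, -157.2], [465.4, -162.9]] diam 11.9
scene wh [178.7 272.2] 26 [[463.2, -282.0], [467.5, -284.4], [474.3, -288.3], [481.1, -292.2]] diam 11.7
```

Both cameras agree within about 3 mm: cap S (597.5,131.5), M (594.5,268.5), L (461.7,266), XL (607.5,34). The tray sides come out at 47–81 mm, as expected. With the jaws along x every grasp is clear of its neighbours. XL goes first, and I'll check the IK before moving.

```bash
cat >> h.py <<'E'
from scipy.spatial.transform import Rotation as Ro
ORI=Ro.from_matrix(np.array([[0,-1,0],[-1,0,0],[0,0,-1]]).T.T).as_quat()  # x=-y, y=-x, z=down
CAP=dict(s=(597.5,131.5),m=(594.5,268.5),l=(461.7,266.),xl=(607.5,34.))
TRAY=dict(s=(441.,-127.),m=(466.,-261.),l=(602.5,-268.5),xl=(584.5,-138.5))
DIA=dict(s=22,m=32,l=42,xl=54); H=dict(s=45,m=50,l=58,xl=66)
def st(tag):
    s=bot.read_state(); print(tag,'t%.1f'%s['t'],np.round(s['tcp_pos'],1),'w%.1f'%s['width'],np.round(s['contact_force'],1),flush=True)
def pick(k,tip=15,lift=160,F=25):
    x,y=CAP[k]
    bot.move_gripper(min(88,DIA[k]+36))
    bot.line_to([x,y,100],200); bot.line_to([x,y,tip],100); st('down')
    bot.move_gripper(0 if False else DIA[k]-6,F); st('grip')
    bot.line_to([x,y,lift],150); st('lift')
def place(k,tip=15,lift=130):
    x,y=TRAY[k]
    z=bot.read_state()['tcp_pos'][2]
    bot.line_to([x,y,z],250); bot.line_to([x,y,tip+20],150); bot.line_to([x,y,tip+4],40); st('at tray')
    bot.move_gripper(min(88,DIA[k]+24)); bot.line_to([x,y,tip+lift],200); st('out')
E
python3 - <<'E'
from h import *
print(ORI, Ro.from_quat(ORI).as_matrix().round(2).tolist())
for d in (CAP,TRAY):
    for k,(x,y) in d.items():
        for z in (15,160):
            q=bot.solve_ik([x,y,z],ORI); print(k,z,None if q is None else np.round(q,2))
E
```

```text
[ 0.70710678 -0.70710678  0.          0.        ] [[0.0, -1.0, 0.0], [-1.0, 0.0, -0.0], [0.0, 0.0, -1.0]]
s 15 [ 0.54  0.46 -0.37  0.   -0.74 -0.54]
s 160 [ 0.54  0.31 -0.22  0.   -1.04 -0.54]
m 15 [ 0.72  0.52 -0.27  0.   -0.78 -0.72]
m 160 [ 0.72  0.37 -0.13  0.   -1.07 -0.72]
l 15 [ 0.89  0.37 -0.55  0.   -0.65 -0.89]
l 160 [ 0.89  0.18 -0.39  0.   -0.99 -0.89]
xl 15 [ 0.38  0.46 -0.38  0.   -0.73 -0.38]
xl 160 [ 0.38  0.3  -0.23  0.   -1.04 -0.38]
s 15 [ 0.15  0.27 -0.71  0.   -0.59 -0.15]
s 160 [ 0.15  0.06 -0.54  0.   -0.97 -0.15]
m 15 [-0.14  0.37 -0.55  0.   -0.66  0.14]
m 160 [-0.14  0.18 -0.39  0.   -1.    0.14]
l 15 [-0.12  0.53 -0.26  0.   -0.79  0.12]
l 160 [-0.12  0.38 -0.11  0.   -1.08  0.12]
xl 15 [ 0.09  0.45 -0.4   0.   -0.72 -0.09]
xl 160 [ 0.09  0.29 -0.25  0.   -1.03 -0.09]
```

```bash
python3 - <<'E'
from h import *
x,y=CAP['xl']
bot.move_ptp([x,y,200],ORI); st('above')
pick('xl',tip=17)
cv2.imwrite('pics/xl_s.png',bot.camera('scene')[:,:,::-1])
E
```

```text
above t2.8 [607.5  34.8 200. ] w87.7 [0.7 0.  0.1]
down t4.7 [608.1  34.1  17.7] w88.1 [-0.1  0.2 -0.9]
grip t5.3 [607.7  34.1  17.2] w53.3 [0.6 0.6 1.3]
lift t6.4 [606.7  33.9 158.8] w53.4 [ 0.1 -0.5 -3.2]
```

View pics/xl_s.png

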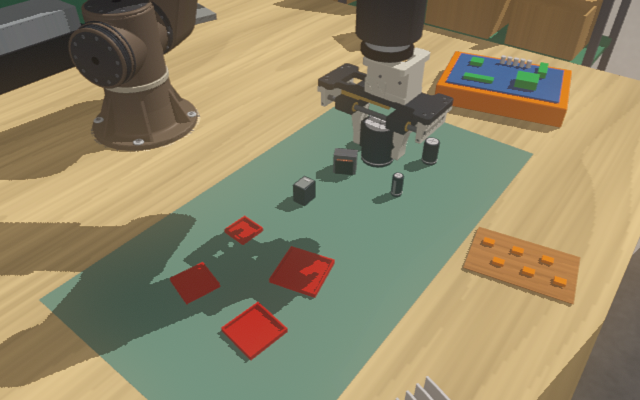

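XL is held upright (px 378,140), with a finger width of 53.4 mm against 54 expected. The transformer, relay and small cap haven't moved. Placing it now.

```bash
python3 - <<'E'
from h import *
place('xl',tip=17)
x,y=CAP['m']; bot.line_to([x,y,150],250)
cv2.imwrite('pics/xl_t.png',bot.camera('top')[:,:,::-1]); cv2.imwrite('pics/xl_s2.png',bot.camera('scene')[:,:,::-1])
c=cv2.imread('pics/xl_t.png')[140:270,350:480]; d=cv2.imread('pics/xl_s2.png')[170:370,150:400]
f=np.zeros((520,800,3),np.uint8); f[:390,:390]=cv2.resize(c,(390,390),interpolation=2); f[:320,400:800]=cv2.resize(d,(400,320),interpolation=2)
cv2.imwrite('pics/xl_c.png',f); st('x')
E
```

```text
at tray t8.8 [ 584.4 -138.6   20.8] w53.2 [-0.5  0.1 -1.7]
out t10.3 [ 583.7 -138.4  145.9] w78.2 [ 0.5  0.3 -0.4]
x t12.2 [594.6 267.5 150.2] w77.8 [-0.7 -0.2 -1.2]
```

View pics/xl_c.png

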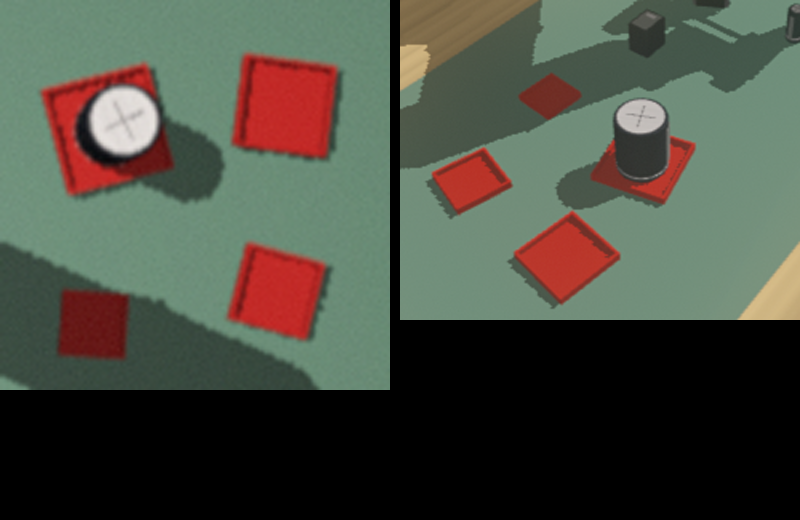

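XL stands in its tray: the disc is at about px (391,180) in the top view and looks centred once the lean is allowed for. I'll compute that below and carry on with M and L.

```bash
python3 - <<'E'
from h import *
print('xl',unproj('top',(391.1,180.2),69))
pick('m',15,F=20); place('m',15)
x,y=CAP['l']; bot.line_to([x,y,150],250)
pick('l',15,F=25); place('l',15)
x,y=CAP['s']; bot.line_to([x,y,150],250)
cv2.imwrite('pics/ml_t.png',bot.camera('top')[:,:,::-1]); cv2.imwrite('pics/ml_s2.png',bot.camera('scene')[:,:,::-1])
c=cv2.imread('pics/ml_t.png')[140:270,350:480]; d=cv2.imread('pics/ml_s2.png')[170:370,150:400]
f=np.zeros((520,800,3),np.uint8); f[:390,:390]=cv2.resize(c,(390,390),interpolation=2); f[:320,400:800]=cv2.resize(d,(400,320),interpolation=2)
cv2.imwrite('pics/ml_c.png',f); st('x')
E
```

```text
xl [ 582.39222747 -139.45458443   69.        ]
down t14.0 [595.  268.8  15.7] w68.0 [-0.8 -0.3 -0.3]
grip t14.7 [594.6 268.5  15.1] w31.5 [ 0.8 -0.2  1.1]
lift t15.8 [593.9 268.1 158.8] w31.7 [ 0.2 -1.  -0.4]
at tray t19.7 [ 465.9 -261.    18.8] w31.4 [ 0.1  0.3 -1.1]
out t21.1 [ 465.3 -260.7  144. ] w55.9 [-0.6 -0.5  0.1]
down t25.4 [462.1 266.4  15.6] w78.0 [-0.3  0.2 -0.9]
grip t26.1 [461.7 266.   15.1] w41.4 [-0.9  0.1  1.5]
lift t27.2 [461.2 265.6 159. ] w41.6 [ 0.7 -0.8 -1. ]
at tray t31.1 [ 602.4 -268.5   18.8] w41.5 [ 0.3 -0.9 -0.2]
out t32.5 [ 601.7 -268.2  143.8] w66.0 [-0.2 -0.5 -0.7]
x t34.4 [597.5 130.5 150. ] w66.3 [-0.4 -0.9 -0.8]
```

View pics/ml_c.png

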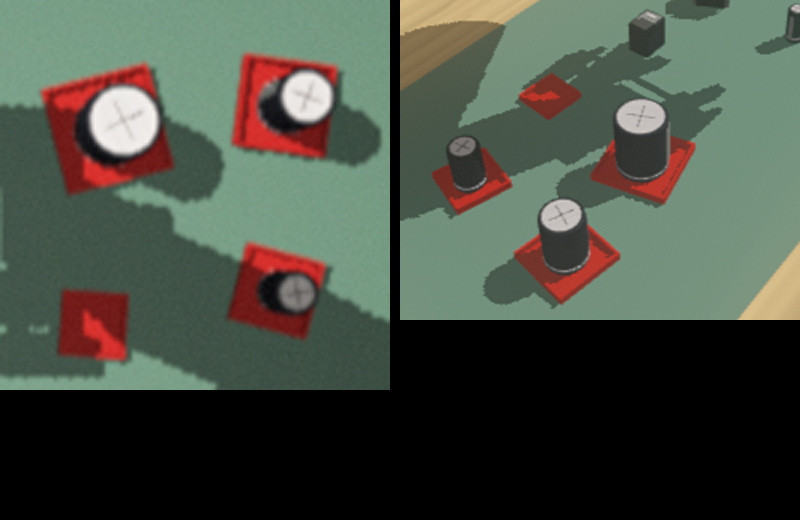

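L (disc near px 452,172) and M (near px 448,238) both stand in their trays, and XL hasn't moved. S is last, with a smaller opening and moderate force. The arm then moves away for a final look.

```bash
python3 - <<'E'
from h import *
pick('s',13,F=15); place('s',13)
bot.line_to([450,300,250],250); st('away')
cv2.imwrite('pics/f_t.png',bot.camera('top')[:,:,::-1]); cv2.imwrite('pics/f_s.png',bot.camera('scene')[:,:,::-1])
c=cv2.imread('pics/f_t.png')[140:270,350:480]; d=cv2.imread('pics/f_s.png')[120:370,150:400]
f=np.zeros((520,800,3),np.uint8); f[:390,:390]=cv2.resize(c,(390,390),interpolation=2); f[:400,400:800]=cv2.resize(d,(400,400),interpolation=2)
cv2.imwrite('pics/f_c.png',f)
hsv=cv2.cvtColor(cv2.imread('pics/f_t.png'),cv2.COLOR_BGR2HSV)
m=((hsv[...,1]<60)&(hsv[...,2]>90)).astype(np.uint8); m[:, :290]=0;m[:,470:]=0;m[:150]=0;m[265:]=0
m=cv2.morphologyEx(m,cv2.MORPH_CLOSE,np.ones((3,3)))
n,l,s,ce=cv2.connectedComponentsWithStats(m)
for i in range(1,n):
    if s[i,4]>20:
        k=min(CAP,key=lambda k:np.linalg.norm(unproj('top',ce[i],H[k]+3)[:2]-TRAY[k])); w=unproj('top',ce[i],H[k]+3)[:2]
        print(k,ce[i].round(1),s[i,4],w.round(1),'off',(w-TRAY[k]).round(1))
E
```

```text
down t36.2 [598.  131.7  13.7] w58.0 [-0.2 -0.3 -0.1]
grip t36.9 [597.5 131.5  13.1] w21.5 [0.1 0.7 1.1]
lift t38.0 [596.9 131.3 158.9] w21.6 [-0.4 -0.6 -0. ]
at tray t40.9 [ 440.9 -127.1   16.8] w21.8 [ 0.5 -0.8 -1.3]
out t42.4 [ 440.2 -126.9  142.1] w45.8 [-0.1 -0.3  0.1]
away t44.3 [449.9 299.  249.8] w46.1 [-0.5 -0.4  0.4]
s [342.4 212.4] 7844 [516.4 -40.1] off [75.4 86.9]
xl [384.3 154.3] 26 [ 636.2 -125.5] off [51.7 13. ]
l [438.4 160.1] 89 [ 625.8 -240.1] off [23.3 28.4]
xl [413.5 169.4] 50 [ 605. -186.] off [ 20.5 -47.5]
l [452.1 171.7] 235 [ 601.7 -268.5] off [-0.8  0. ]
xl [390.9 179.6] 434 [ 583.6 -139. ] off [-0.9 -0.5]
l [425.1 183.9] 30 [ 575.8 -211.9] off [-26.7  56.6]
l [431.6 197.2] 44 [ 548.1 -225.1] off [-54.4  43.4]
m [440.4 215. ] 28 [ 511.3 -245.4] off [45.3 15.6]
m [448.5 237. ] 126 [ 465.2 -262.1] off [-0.8 -1.1]
s [384. 249.] 45 [ 439.7 -127.5] off [-1.3 -0.5]
```

View pics/f_c.png

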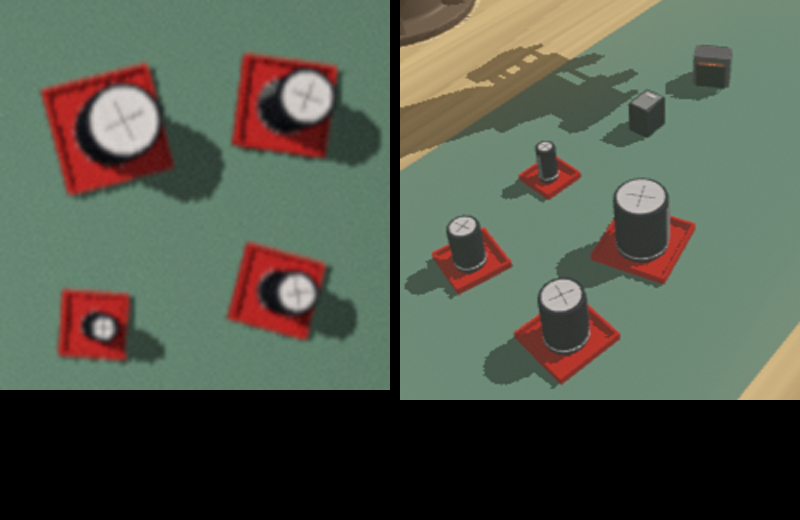

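View pics/f_t.png

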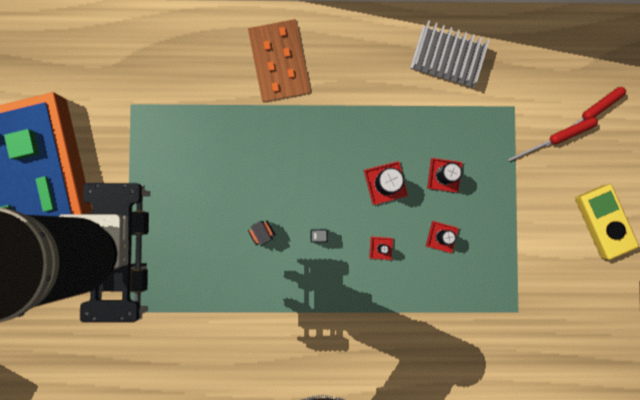

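All four capacitors stand upright within about 1.5 mm of their tray centres. The transformer (261,233) and relay (319,236) are at the same pixels as at the start, and the arm is clear. Handing in.

```bash
python3 - <<'E'
from h import *
bot.close_job()
E
```

```text
the job is handed in; nothing more can be done
```

I put each of the four capacitors upright in the red tray of its size, then handed the job in at about 44 s of the 104 s allowed. Handing in gives no verdict, so what follows is from my own last checks:

- **Position:** in the final top picture each can sits about 0.8 to 1.4 mm from its tray centre, against a limit of 15.5 mm. That uses the top camera alone. The two cameras differed by up to about 4 mm on the tray positions at the start, which is still well inside the limit.
- **Height and tilt:** all four look upright and on the tray floors in both views. I judged this by eye and didn't measure it. Each can was released about 1 mm above its floor.
- **Transformer and relay:** both show at the same pixels as at the start.
- **Forces and arm:** the force readings I printed (after lowering, gripping, lifting and releasing) stayed under about 4 N. The arm was clear of everything at hand-in.

No check failed. The automatic search for the can tops also marked some shadow and tray-edge patches, which I ignored.

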